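# Thread the guide rod through both bushings and hold it

### The arm

A 6-joint arm with a two-finger parallel gripper is mounted at the origin on the work surface. World frame = base frame: x ahead of the robot, y to its left, z up, the work surface at z = 0. Lengths are in m, angles in rad, forces in N, time in s.
With the tool pointing down it reaches from about 0.35 to 0.975 m from the base axis. Payload 4.9 kg.
Tool frame: the origin (TCP) lies on the front face of the gripper's body, between the roots of the fingers; the fingertips stand 73 mm ahead of it and the grasp point (between the pads) lies 54 mm ahead of it; z points along the fingers, y is the line along which they close (so a half turn about z gives the same grasp; the last joint's range is limited). The gripper opens to 85 mm and grips with 20 to 120 N. Pads are 22 mm wide; open, the fingers measure 114 mm over their backs; the gripper's body (76 mm by 85 mm) begins 54 mm behind the grasp point. The pads swing forward as they close: fully open they stand 13 mm farther back than shut.
Start: joints at [-1.355, 0.053, 1.613, -0, 1.476, -0.119], TCP at [0.205, -0.59, 0.304] pointing down, gripper open.
Joint ranges: [-3.01, 3.01], [-1.01, 2.22], [0.06, 2.58], [-1.02, 4.17], [0.09, 2.62], [-3.14, 3.14]. Speed limits (rad/s): [2.57, 2.57, 3.14, 3.14, 3.14, 3.14].

### API

Orientations are given as a rotation vector (axis times angle).
In Python, from station import status, imaging, order gives the robot as it stands.
- The arm moves only by the tool arm_command, never from a script. Its argument "increments" is a list of rows, each an object with "slide": the shift along the tool's x, y, z in m, a list of three; "spin": the turn about the tool's z in degrees; "gripper": the opening, from -1 (shut) to 1 (fully open). In form: [{"slide": [x, y, z], "spin": spin, "gripper": gripper}, ...]. A call has 1 to 8 rows; each row is the pose to reach, as a shift and turn from the pose commanded when the call began, along the tool's axes at that moment; what a row does not reach only later rows make up. A row lasts 1/12 s, in which the tool goes at most 41.7 mm and 7.16 degrees, less where a joint would pass 70% of its speed; a pose out of reach is approached as far as the arm can. A call with a gripper value outside its range is refused whole. The fingers move at their own pace and stop on an object; "newtons" is the grip in N (left out, the last holds). Time passes only in rows, so rows that repeat a pose let the fingers close. It gives the time, the measured TCP pose, the force, the opening and the grip force at its end, in the units of the state.
- status.get_obs(): the state, without advancing time (a new reading comes with each control period).
- imaging.get_image(name): name is "scene" or "side" or "wrist"; returns a dict with "frame" (400x640x3 uint8, red, green, blue), "vfov" (degrees; the focal length in pixels is half the picture's height over the tangent of half this angle, whatever the lens; pixels are square), "cx", "cy" (the principal point, pixels), "view" (4x4, takes a point from world to camera coordinates); the wrist camera has in their place "mount" (4x4, takes a point from camera to tool coordinates, whose origin is the TCP and whose axes are the flange's). Camera axes: x right, y up, looking along -z (the intrinsics and any distortion apply to the point x, -y, -z); pixel columns grow to the right and rows downward; lengths in m; the calibration is good to about 2 mm. The wrist camera is an equidistant fisheye: a pixel r from the principal point sees the ray r / f radians off the axis. A picture is of the moment at which its call begins: read the wrist's pose just before it. There is no depth.
- order.finish_job(): hands the job in; it is judged then, once.
The state is a dict: "t": time; "q": joint angles; "dq": joint speeds; "effort": joint torques, N m; "tool_pos": TCP position; "tool_rot": TCP orientation; "contact_force": force on the tool from outside, world axes, zero at the start; "wrist_torque": the same for the moment, N m; "opening": finger opening in m; "grip_force": force on a finger pad.
Only numpy, scipy, OpenCV 4.12 (cv2) and the standard library are available. Lean on these libraries where they do the work, as an engineer would, in place of code of your own. Each camera call takes 0.05 s, during which the arm holds its last target. There are 200 camera calls.

### The job

Slide the clear guard on top of the green frame fully open, then take the steel guide rod with the red knob out of the wooden stand and pass it upright down through the upper brass bushing and on through the lower one. Finish while still holding the rod still by its knob, with its tip about midway between the underside of the lower bushing and the base plate, resting on nothing, so that I can tighten the clamp screws. Leave the guard open and do not disturb the spare rods or the other things on the bench.

Things in the scene. Friction and masses are not known exactly. Their poses are not given: they have to be found in the camera images.
- frame: fixed green portal frame, base plate 110 (x) x 320 (y) x 12 mm, two cheeks, lower beam 55 to 70 mm and upper beam 115 to 130 mm above the bench. A brass bushing block in each, 2 mm proud, with vertical chamfered bores on one axis at y = -50 mm. Guard rails on top at x = +/-38 mm, up to 142 mm. Origin: centre of underside; z up, y along the beams. Left or right on the bench, turned a little
- bush_upper (a point): centre of the mouth (top face) of the upper brass bushing, 132 mm above the bench; bore 14 mm, 17 mm deep
- bush_lower (a point): centre of the mouth (top face) of the lower brass bushing, 72 mm above the bench; bore 14 mm, its underside is 55 mm above the bench, 43 mm above the base plate's top
- guard (a joint): sliding guard on top of the frame: clear plate 66 x 90 mm with yellow edges, its top 138 to 140 mm above the bench. 0 = shut (it covers the upper bushing), 0.1 m = fully open at its stop; it slides towards +y of the frame, about 1.5 N friction, and stays where it is left
- guard_handle (a point): point on the black upright handle of the guard, 12 mm below its top; the handle is 14 mm thick along the frame's y (the sliding direction), 36 mm wide along the frame's x, and its top is about 175 mm above the bench. It moves with the guard; 25 mm from the guard's middle towards +y
- guide_rod: the guide rod: steel shaft 12 mm in diameter, 130 mm long, with a chamfered lower end, and a round red plastic knob 24 mm in diameter and 32 mm tall on top; 162 mm overall, 0.1 to 0.2 kg. Origin: centre of its lower end (tip); z along the rod towards the knob. At the start it stands upright in one of the three holes of the wooden stand, tip 10 mm above the bench
- rod_knob (a point): middle of the guide rod's red knob, 146 mm from the tip along the rod
- stand: fixed wooden stand 60 (x) x 180 (y) x 60 mm high, with three 14 mm holes 50 mm deep in a row along its y, 60 mm apart, holding the guide rod and two spare rods in any order. Origin: centre of its underside
- spare_brass: spare rod, same shape and size as the guide rod but brass shaft and black knob, standing in the wooden stand; leave it alone. Origin at the centre of its lower end
- spare_wood: spare rod, same shape and size as the guide rod but wooden shaft and blue knob, standing in the wooden stand; leave it alone. Origin at the centre of its lower end
- hammer: loose hammer lying at the side of the bench; leave alone
- wood_mug: turned wooden mug, 84 mm across, 80 mm tall, at the back; leave alone
- offcut: wooden offcut 130 x 50 x 40 mm at the back; leave alone
- screwdriver: screwdriver lying at the side of the bench; leave alone
- glue_jar: white jar with orange cap, 64 mm across, 85 mm tall, at the back; leave alone

How it is judged:
By the outcome, as a careful person would: the job done as asked, in the order asked, and still so for the second after the job is handed in, while the arm keeps its last pose, push and grip.
It also fails if it takes over 64 s, if anything falls off the work surface, if the arm or the gripper's body presses on something with over 40 N, if the wrist force passes 120 N, or if a joint passes its speed limit or range.

## Working session

There is one attempt and no reset: what is moved stays moved. The work goes in short steps, Python scripts to look and compute and a tool call to move; the robot and the scene stay as the last step left them, time stands still between calls to the robot, and variables do not carry over. Pictures are saved under pics/ and viewed, at most 10 in all, crops included, and the job is handed in when it is done.

Besides the shell and the picture viewer there is one more tool, called as name(argument=value, ...), one argument or row to a line, values as JSON. arm_command: Moves the arm, as the interface text tells. Its arguments: {"type":"object","properties":{"increments":{"type":"array","items":{"type":"object","properties":{"slide":{"type":"array","items":{"type":"number"}},"spin":{"type":"number"},"gripper":{"type":"number"}}}},"newtons":{"type":"number"}},"required":["increments"]}

```bash
ls; mkdir -p pics
python3 - <<'E'
from station import status, imaging
import cv2, numpy as np
o=status.get_obs(); print({k:np.round(v,4).tolist() for k,v in o.items()})
for n in ("scene","side","wrist"):
    d=imaging.get_image(n); cv2.imwrite(f"pics/{n}0.png",d["frame"][:,:,::-1])
    print(n,{k:np.round(v,4).tolist() for k,v in d.items() if k!="frame"})
a=cv2.imread("pics/scene0.png");b=cv2.imread("pics/side0.png")
cv2.imwrite("pics/ab.png",cv2.resize(np.vstack([a,b]),(480*1,600)))
E
```

```text
pics
{'t': 0.0, 'q': [-1.355, 0.0534, 1.6143, -0.0, 1.476, -0.119], 'dq': [0.0008, 0.0008, -0.0007, 0.0008, -0.0009, 0.0011], 'effort': [-0.0024, -39.3681, -37.0175, -0.0004, 0.007, 0.0], 'tool_pos': [0.2053, -0.5898, 0.3027], 'tool_rot': [-3.0957, -0.5231, 0.0002], 'contact_force': [-0.7445, -0.7541, -0.0238], 'wrist_torque': [-0.0835, -0.0045, 0.0214], 'grip_force': 0.0, 'opening': 0.0853}
scene {'vfov': 57.7142, 'cx': 322.321, 'cy': 196.5874, 'view': [[-0.0886, 0.996, 0.0089, 0.1833], [-0.6002, -0.0605, 0.7976, 0.2503], [0.7949, 0.0653, 0.6032, -1.4964], [0.0, 0.0, 0.0, 1.0]]}
side {'vfov': 42.7763, 'cx': 326.39, 'cy': 192.6157, 'view': [[0.768, 0.6403, 0.0159, -0.363], [-0.4183, 0.4825, 0.7696, 0.199], [0.4851, -0.5977, 0.6384, -1.7935], [0.0, 0.0, 0.0, 1.0]]}
wrist {'vfov': 65.7065, 'cx': 321.4646, 'cy': 201.1485, 'mount': [[0.0012, 0.957, 0.29, 0.0741], [1.0, -0.0015, 0.0009, 0.0001], [0.0013, 0.29, -0.957, -0.0699], [0.0, 0.0, 0.0, 1.0]]}
```

View pics/scene0.png

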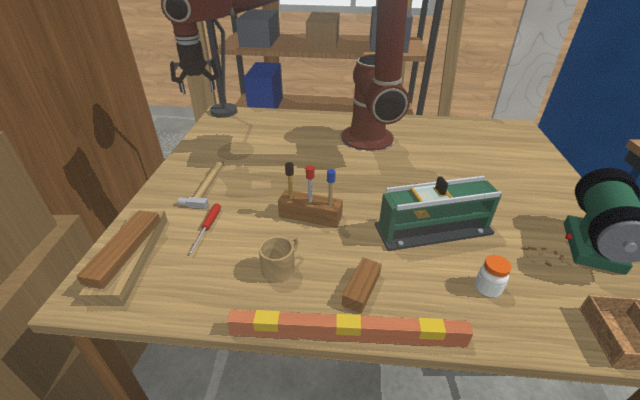

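View pics/side0.png

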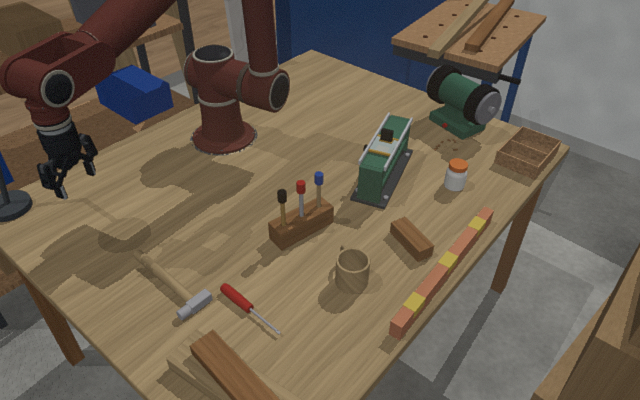

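The scene view shows the stand with knobs in black (290,169), red (310,172) and blue (331,175). The frame is at (437,210) with its black handle at (442,186). In the side view the red knob is at (300,187) and the handle at (386,134).

```bash
cat > h.py <<'E'
import cv2, numpy as np
from scipy.spatial.transform import Rotation as R
from station import status, imaging
CAM={}
def cam(n):
    d=imaging.get_image(n); d["f"]=d["frame"].shape[0]/2/np.tan(np.radians(d["vfov"]/2)); return d
def ray(d,u,v,pose=None):
    """origin, dir in world; pose=(pos,rotvec) for the wrist camera"""
    x,y=(u-d["cx"])/d["f"],(v-d["cy"])/d["f"]
    if "mount" in d:
        r=np.hypot(x,y); s=np.sin(r)/max(r,1e-9); c=np.array([x*s,-y*s,-np.cos(r)])
        T=np.eye(4);T[:3,:3]=R.from_rotvec(pose[1]).as_matrix();T[:3,3]=pose[0];T=T@d["mount"]
    else:
        c=np.array([x,-y,-1.]);T=np.linalg.inv(d["view"])
    w=T[:3,:3]@c
    return T[:3,3],w/np.linalg.norm(w)
def plane(r,z): return r[0]+r[1]*(z-r[0][2])/r[1][2]
def tri(*rs):
    A=sum(np.eye(3)-np.outer(w,w) for _,w in rs);b=sum((np.eye(3)-np.outer(w,w))@o for o,w in rs)
    p=np.linalg.solve(A,b);return p,[round(1e3*np.linalg.norm(np.cross(p-o,w)),1) for o,w in rs]
def blob(im,lo,hi,win,minA=8):
    """largest hsv blob in window x0,y0,x1,y1 -> centroid,bbox,area"""
    x0,y0,x1,y1=win;m=cv2.inRange(cv2.cvtColor(im[y0:y1,x0:x1],cv2.COLOR_RGB2HSV),np.array(lo),np.array(hi))
    n,l,s,c=cv2.connectedComponentsWithStats(m)
    i=1+np.argmax(s[1:,4]);return c[i]+[x0,y0],(s[i,:4]+[x0,y0,0,0]).tolist(),int(s[i,4])
E
python3 - <<'E'
from h import *
S,D=cam("scene"),cam("side")
spec={"red":((0,150,60),(8,255,255),(298,160,322,185),(290,175,310,200)),
"blue":((108,120,40),(125,255,255),(320,165,342,190),(308,168,330,190)),
"black":((0,0,0),(179,255,60),(280,158,300,180),(272,185,292,206)),
"handle":((0,0,0),(179,255,50),(432,174,452,198),(376,122,396,146))}
for k,(lo,hi,a,b) in spec.items():
    p=blob(S["frame"],lo,hi,a);q=blob(D["frame"],lo,hi,b)
    print(k,p,q,tri(ray(S,*p[0]),ray(D,*q[0])))
a=cv2.resize(S["frame"][165:250,365:505],None,fx=5.5,fy=5.5,interpolation=cv2.INTER_CUBIC)[:, :, ::-1]
b=cv2.resize(D["frame"][105:215,340:420],None,fx=5,fy=5,interpolation=cv2.INTER_CUBIC)[:, :, ::-1]
cv2.imwrite("pics/sc1.png",a);cv2.imwrite("pics/sd1.png",b)
E
```

```text
red (array([309.71276596, 171.84042553]), [306, 166, 8, 13], 94) (array([300.46666667, 186.44761905]), [297, 180, 8, 14], 105) (array([ 0.52563379, -0.17298342,  0.155078  ]), [np.float64(1.1), np.float64(1.1)])
blue (array([331.25454545, 174.14545455]), [328, 169, 7, 13], 55) (array([318.2278481 , 177.51898734]), [315, 172, 8, 13], 79) (array([ 0.53564306, -0.11360189,  0.15657552]), [np.float64(0.3), np.float64(0.3)])
black (array([288.90909091, 169.84090909]), [286, 165, 7, 10], 44) (array([281.56565657, 195.95959596]), [278, 190, 8, 14], 99) (array([ 0.51419547, -0.23211242,  0.15195056]), [np.float64(2.6), np.float64(2.6)])
handle (array([440.7979798 , 186.45454545]), [436, 178, 11, 16], 99) (array([386.36507937, 134.57936508]), [381, 129, 12, 13], 126) (array([0.55680972, 0.17632925, 0.15534348]), [np.float64(3.1), np.float64(3.1)])
```

View pics/sc1.png

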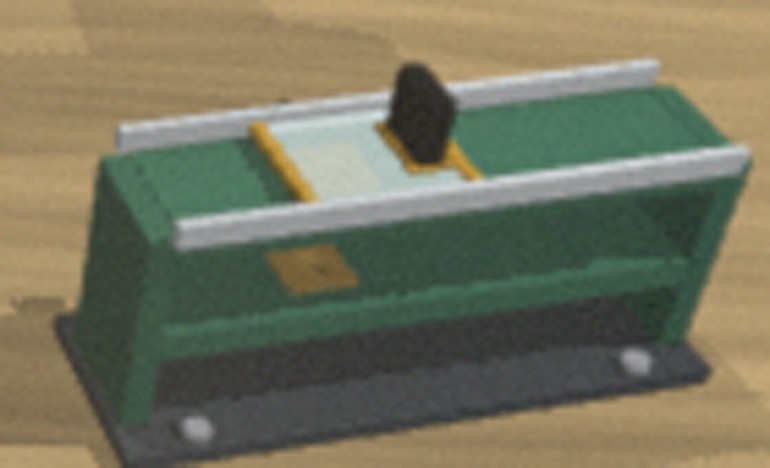

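View pics/sd1.png

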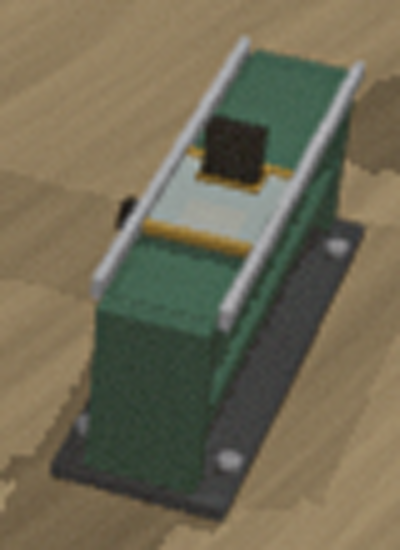

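Both crops show the guard shut over the upper bushing, with the handle to its +y side (world +y). The front rail runs from crop (178,225) to (748,150) in the scene view, and the lower bushing is at (313,270).

Run:
```python
from h import *
S,D=cam("scene"),cam("side")
s=lambda u,v:ray(S,365+u/5.5,165+v/5.5); d=lambda u,v:ray(D,340+u/5,105+v/5)
ang=lambda a,b:np.degrees(np.arctan2(*(b-a)[:2][::-1]))
P={"front L":((176,222),(226,308)),"front R":((748,148),(361,66)),"back L":((120,127),(98,280)),"back R":((656,62),(247,40)),
"handle top L?":((412,64),None)}
t={}
for k,(a,b) in P.items():
    if b: t[k]=tri(s(*a),d(*b))[0]; print(k,*tri(s(*a),d(*b)))
print("yaw tri",ang(t["front L"],t["front R"]),ang(t["back L"],t["back R"]))
g=lambda r,z:plane(r,z)
for f,q in ((s,((176,222),(748,148),(120,127),(656,62))),(d,((226,308),(361,66),(98,280),(247,40)))):
    p=[g(f(*x),.142) for x in q]; print("yaw plane",ang(p[0],p[1]),ang(p[2],p[3]),"centre",np.mean(p,0))
print("base", [g(s(*x),.012) for x in ((125,460),(710,372),(58,318))],ang(g(s(125,460),.012),g(s(710,372),.012)))
print("bush low",g(s(313,270),.072),"up thru glass",g(s(335,165),.132))
o=status.get_obs();print(R.from_rotvec(o["tool_rot"]).as_matrix().round(4))
```

```text
front L [0.63594082 0.05785676 0.14347424] [np.float64(1.4), np.float64(1.4)]
front R [0.54895876 0.33486909 0.14005152] [np.float64(0.1), np.float64(0.1)]
back L [0.56240309 0.03648174 0.1407198 ] [np.float64(0.2), np.float64(0.2)]
back R [0.47699368 0.31091206 0.14063587] [np.float64(0.8), np.float64(0.8)]
yaw tri 107.4323245079645 107.28741524064716
yaw plane 107.03108962694459 107.12840105934747 centre [0.55821464 0.18410738 0.142     ]
yaw plane 107.01582192178233 107.33884411327303 centre [0.55611495 0.18465215 0.142     ]
base [array([0.65809   , 0.04860814, 0.012     ]), array([0.56592668, 0.34918578, 0.012     ]), array([0.55685279, 0.01928531, 0.012     ])] 107.04662170704871
bush low [0.57786208 0.13796622 0.072     ] up thru glass [0.57144302 0.13882816 0.132     ]
[[ 9.445e-01  3.286e-01 -1.000e-04]
 [ 3.286e-01 -9.445e-01  4.000e-04]
 [ 1.000e-04 -5.000e-04 -1.000e+00]]
```

arm_command(
  increments=[
    {"slide":[0.19,-0.2,-0.03],"spin":2},
    {"slide":[0.19,-0.2,-0.03],"spin":2},
    {"slide":[0.19,-0.2,-0.03],"spin":2},
    {"slide":[0.19,-0.2,-0.03],"spin":2},
    {"slide":[0.19,-0.2,-0.03],"spin":2},
    {"slide":[0.19,-0.2,-0.03],"spin":2},
    {"slide":[0.19,-0.2,-0.03],"spin":2},
    {"slide":[0.19,-0.2,-0.03],"spin":2},
  ],
)

```text
validation failed for argument at $.in...
```

arm_command(
  increments=[
    {"slide":[0.21,-0.2,0]},
    {"slide":[0.21,-0.2,0]},
    {"slide":[0.21,-0.2,0]},
    {"slide":[0.21,-0.2,0]},
    {"slide":[0.21,-0.2,0]},
    {"slide":[0.21,-0.2,0]},
    {"slide":[0.21,-0.2,0]},
    {"slide":[0.21,-0.2,0]},
  ],
)

```text
validation failed for argument at $.in...
```

arm_command(
  increments=[
    {"slide":[0.18,-0.19,0]},
    {"slide":[0.18,-0.19,0]},
    {"slide":[0.18,-0.19,0]},
    {"slide":[0.18,-0.19,0]},
    {"slide":[0.18,-0.19,0]},
    {"slide":[0.18,-0.19,0]},
    {"slide":[0.18,-0.19,0]},
    {"slide":[0.18,-0.19,0]},
  ],
)

```text
validation failed for argument at $.in...
```

Run:
```python
from h import *
o=status.get_obs(); W=cam("wrist"); cv2.imwrite("pics/w1.png",W["frame"][:,:,::-1])
print(o["t"],o["tool_pos"],o["tool_rot"],R.from_rotvec(o["tool_rot"]).as_matrix().round(4))
```

```text
0.35 [ 0.20536244 -0.59017827  0.3036166 ] [-3.09721193e+00 -5.23454092e-01  2.92708317e-05] [[ 9.445e-01  3.286e-01 -1.000e-04]
 [ 3.286e-01 -9.445e-01  4.000e-04]
 [ 1.000e-04 -5.000e-04 -1.000e+00]]
```

View pics/w1.png

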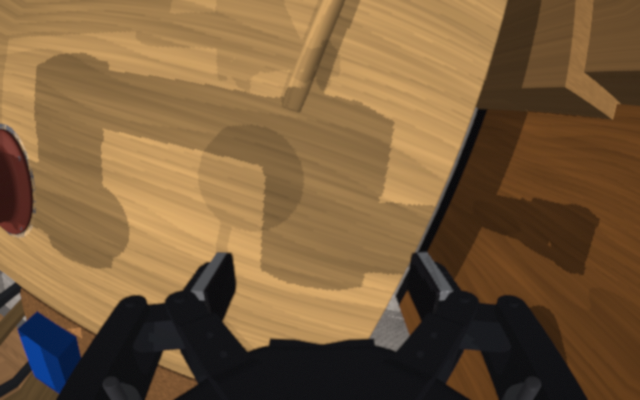

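The picture was taken at the start pose: the moves were refused, so the arm has not moved. I'll send every field in each row.

arm_command(
  increments=[
    {"slide":[0.19,-0.2,-0.03],"spin":2,"gripper":1},
    {"slide":[0.19,-0.2,-0.03],"spin":2,"gripper":1},
    {"slide":[0.19,-0.2,-0.03],"spin":2,"gripper":1},
    {"slide":[0.19,-0.2,-0.03],"spin":2,"gripper":1},
    {"slide":[0.19,-0.2,-0.03],"spin":2,"gripper":1},
    {"slide":[0.19,-0.2,-0.03],"spin":2,"gripper":1},
    {"slide":[0.19,-0.2,-0.03],"spin":2,"gripper":1},
    {"slide":[0.19,-0.2,-0.03],"spin":2,"gripper":1},
  ],
)

```text
t: 1.07
tool_pos: [0.3208, -0.3355, 0.3352]
tool_rot: [3.104, 0.477, 0.004]
contact_force: [0.1, -1.1, 0.0]
opening: 0.0854
grip_force: 0.0
```

arm_command(
  increments=[
    {"slide":[0.19,-0.2,0],"spin":0,"gripper":1},
    {"slide":[0.19,-0.2,0],"spin":0,"gripper":1},
    {"slide":[0.19,-0.2,0],"spin":0,"gripper":1},
    {"slide":[0.19,-0.2,0],"spin":0,"gripper":1},
    {"slide":[0.19,-0.2,0],"spin":0,"gripper":1},
    {"slide":[0.19,-0.2,0],"spin":0,"gripper":1},
    {"slide":[0.19,-0.2,0],"spin":0,"gripper":1},
    {"slide":[0.19,-0.2,0],"spin":0,"gripper":1},
  ],
)

```text
t: 1.73
tool_pos: [0.4428, -0.0885, 0.334]
tool_rot: [-3.104, -0.478, -0.001]
contact_force: [0.4, -0.5, -1.1]
opening: 0.0853
grip_force: 0.0
```

arm_command(
  increments=[
    {"slide":[0.185,-0.205,0],"spin":0,"gripper":1},
    {"slide":[0.185,-0.205,0],"spin":0,"gripper":1},
    {"slide":[0.185,-0.205,0],"spin":0,"gripper":1},
    {"slide":[0.185,-0.205,0],"spin":0,"gripper":1},
    {"slide":[0.185,-0.205,0],"spin":0,"gripper":1},
    {"slide":[0.185,-0.205,0],"spin":0,"gripper":1},
    {"slide":[0.185,-0.205,0],"spin":0,"gripper":1},
    {"slide":[0.185,-0.205,0],"spin":0,"gripper":1},
  ],
)

```text
t: 2.4
tool_pos: [0.5591, 0.1617, 0.3333]
tool_rot: [-3.104, -0.475, 0.0]
contact_force: [0.4, -0.1, -0.1]
opening: 0.0855
grip_force: 0.0
```

Run:
```python
from h import *
o=status.get_obs(); W=cam("wrist"); cv2.imwrite("pics/w2.png",W["frame"][:,:,::-1]); np.savez("w2",p=o["tool_pos"],r=o["tool_rot"])
print(o["t"],o["tool_pos"],o["tool_rot"],R.from_rotvec(o["tool_rot"]).as_matrix().round(4))
```

```text
2.4 [0.55912668 0.16169229 0.33330004] [-3.10441433e+00 -4.75037459e-01  1.05889235e-04] [[ 9.542e-01  2.990e-01 -2.000e-04]
 [ 2.990e-01 -9.542e-01  1.000e-03]
 [ 1.000e-04 -1.000e-03 -1.000e+00]]
```

View pics/w2.png

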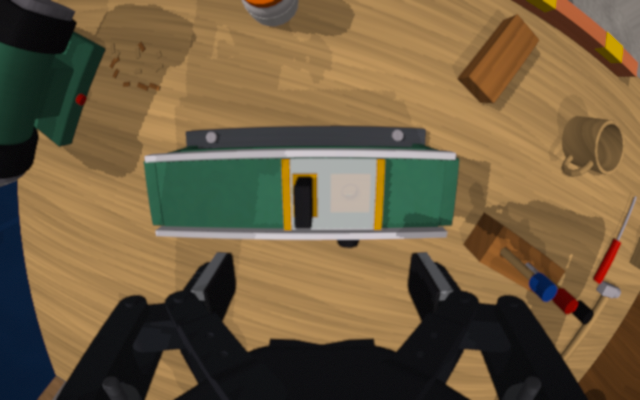

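The wrist view shows the handle at (304,202), the upper bushing through the guard at (350,192), and the rails from (148,157) to (455,156) and from (157,233) to (445,234).

Run:
```python
from h import *
im=cv2.imread("pics/w2.png")[:,:,::-1]; z=np.load("w2.npz");pose=(z["p"],z["r"]);W=cam("wrist")
w=lambda u,v:ray(W,u,v,pose)
ang=lambda a,b:np.degrees(np.arctan2(*(b-a)[:2][::-1]))
c=[(455,153),(148,156),(446,232),(157,231)]
p=[plane(w(*x),.142) for x in c];print("rails",np.round(p,4),ang(p[0],p[1]),ang(p[2],p[3]),"centre",np.mean(p,0))
b=blob(im,(0,0,0),(179,255,45),(285,165,325,229));print("handle",b)
bx=b[1];
for nm,u,v in (("top edge front",bx[0]+bx[2]/2,bx[1]),("top back",bx[0]+bx[2]/2,bx[1]+bx[3]),("L",bx[0],bx[1]+30),("R",bx[0]+bx[2],bx[1]+30)):
    print(nm,plane(w(u,v),.175),plane(w(u,v),.14))
# handle middle from three views
print("guard edges",plane(w(282,195),.14),plane(w(385,195),.14))
hsv=cv2.cvtColor(im,cv2.COLOR_RGB2HSV)
print(hsv[192,325:378:4].tolist())
print("bush",plane(w(350,192),.132))
print("predicted bush",np.mean(p,0)[:2]-.05*(p[1]-p[0])[:2]/np.linalg.norm(p[1]-p[0]))
print("red knob",plane(w(567,301),.17))
```

```text
rails [[0.6337 0.0593 0.142 ]
 [0.5474 0.331  0.142 ]
 [0.5607 0.0365 0.142 ]
 [0.474  0.3098 0.142 ]] 107.63183408530534 107.6021704167367 centre [0.55392939 0.18414822 0.142     ]
handle (array([303.20509554, 201.91210191]), [295, 178, 17, 49], 785)
top edge front [0.57709388 0.18186898 0.175     ] [0.5690004 0.1815875 0.14     ]
top back [0.53903065 0.17059822 0.175     ] [0.52510068 0.16858853 0.14      ]
L [0.55224905 0.18139466 0.175     ] [0.54034595 0.18104046 0.14      ]
R [0.55624297 0.16877766 0.175     ] [0.54495228 0.16648881 0.14      ]
guard edges [0.54850695 0.19547138 0.14      ] [0.57620522 0.10782949 0.14      ]
[[80, 4, 173], [45, 3, 174], [14, 32, 192], [14, 32, 192], [14, 30, 189], [14, 32, 192], [14, 32, 192], [13, 31, 191], [13, 26, 184], [13, 33, 192], [14, 34, 193], [15, 25, 187], [40, 4, 172], [21, 255, 191]]
bush [0.56739668 0.13748185 0.132     ]
predicted bush [0.56907436 0.13649709]
red knob [ 0.53112007 -0.15979211  0.17      ]
```

arm_command(
  increments=[
    {"slide":[0.001,-0.0145,0.03],"spin":0,"gripper":1},
    {"slide":[0.001,-0.0145,0.06],"spin":0,"gripper":1},
    {"slide":[0.001,-0.0145,0.09],"spin":0,"gripper":1},
    {"slide":[0.001,-0.0145,0.113],"spin":0,"gripper":1},
    {"slide":[0.001,-0.0145,0.113],"spin":0,"gripper":1},
    {"slide":[0.001,-0.0145,0.113],"spin":0,"gripper":-1},
    {"slide":[0.001,-0.0145,0.113],"spin":0,"gripper":-1},
    {"slide":[0.001,-0.0145,0.113],"spin":0,"gripper":-1},
  ],
  newtons=30,
)

```text
t: 3.17
tool_pos: [0.5557, 0.1724, 0.2239]
tool_rot: [3.107, 0.468, 0.007]
contact_force: [0.6, 0.9, -0.2]
opening: 0.0515
grip_force: 0.0
```

arm_command(
  increments=[
    {"slide":[0,0,0],"spin":0,"gripper":-1},
    {"slide":[0,0,0],"spin":0,"gripper":-1},
    {"slide":[0,0,0],"spin":0,"gripper":-1},
    {"slide":[0,0,0],"spin":0,"gripper":-1},
  ],
)

```text
t: 3.5
tool_pos: [0.5549, 0.1732, 0.2224]
tool_rot: [-3.106, -0.47, -0.003]
contact_force: [-0.6, 1.2, 3.8]
opening: 0.0136
grip_force: 32.8
```

arm_command(
  increments=[
    {"slide":[0,-0.01,0],"spin":0,"gripper":-1},
    {"slide":[0,-0.025,0],"spin":0,"gripper":-1},
    {"slide":[0,-0.04,0],"spin":0,"gripper":-1},
    {"slide":[0,-0.055,0],"spin":0,"gripper":-1},
    {"slide":[0,-0.07,0],"spin":0,"gripper":-1},
    {"slide":[0,-0.085,0],"spin":0,"gripper":-1},
    {"slide":[0,-0.095,0],"spin":0,"gripper":-1},
    {"slide":[0,-0.097,0],"spin":0,"gripper":-1},
  ],
)

```text
t: 4.17
tool_pos: [0.5283, 0.2584, 0.2222]
tool_rot: [3.081, 0.467, 0.005]
contact_force: [7.3, -41.3, 8.4]
opening: 0.0133
grip_force: 40.5
```

arm_command(
  increments=[
    {"slide":[0,-0.0015,0],"spin":0,"gripper":-1},
    {"slide":[0,-0.003,0],"spin":0,"gripper":-1},
    {"slide":[0,-0.0045,0],"spin":0,"gripper":-1},
    {"slide":[0,-0.0045,0],"spin":0,"gripper":-1},
    {"slide":[0,-0.0045,0],"spin":0,"gripper":-1},
  ],
)

```text
t: 4.58
tool_pos: [0.5283, 0.2587, 0.2221]
tool_rot: [3.078, 0.46, 0.004]
contact_force: [8.5, -47.9, 7.4]
opening: 0.0134
grip_force: 43.3
```

arm_command(
  increments=[
    {"slide":[0,0.008,0],"spin":0,"gripper":-1},
    {"slide":[0,0.011,0],"spin":0,"gripper":-1},
    {"slide":[0,0.011,0],"spin":0,"gripper":-1},
  ],
)

```text
t: 4.83
tool_pos: [0.5288, 0.2567, 0.2223]
tool_rot: [3.101, 0.466, 0.002]
contact_force: [-0.4, -12.0, 6.7]
opening: 0.0136
grip_force: 33.9
```

Run:
```python
from h import *
o=status.get_obs(); print(o["t"],o["tool_pos"],o["tool_rot"],o["contact_force"])
W=cam("wrist"); S=cam("scene"); f=W["frame"][100:300,120:480,::-1]
g=cv2.resize(S["frame"][165:250,365:505,::-1],(720,400),interpolation=cv2.INTER_CUBIC)
cv2.imwrite("pics/w3.png",np.vstack([cv2.resize(f,(720,400)),g])[:,:,:][::1][:800] if 0 else cv2.resize(np.vstack([cv2.resize(f,(720,400)),g]),(540,600)))
```

```text
4.8333 [0.5287568  0.2567147  0.22232557] [3.10075008e+00 4.66472502e-01 1.66217075e-03] [ -0.3957991  -11.96675083   6.71102686]
```

View pics/w3.png

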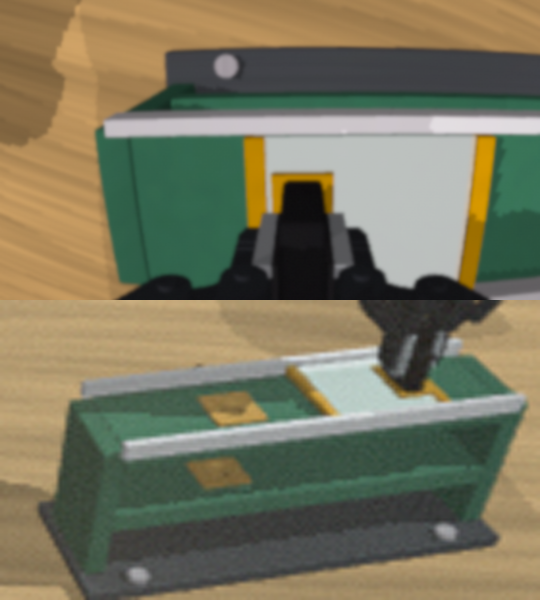

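The lower view shows the guard hard against its stop near the +y end, with the upper bushing at crop (232,408) fully uncovered. I'll release it and rise.

arm_command(
  increments=[
    {"slide":[0,0,0],"spin":0,"gripper":1},
    {"slide":[0,0,0],"spin":0,"gripper":1},
    {"slide":[0,0,0],"spin":0,"gripper":1},
    {"slide":[0,0,0],"spin":0,"gripper":1},
    {"slide":[0,0,-0.03],"spin":0,"gripper":1},
    {"slide":[0,0,-0.07],"spin":0,"gripper":1},
    {"slide":[0,0,-0.12],"spin":0,"gripper":1},
    {"slide":[0,0,-0.12],"spin":0,"gripper":1},
  ],
)

```text
t: 5.6
tool_pos: [0.5295, 0.2606, 0.3497]
tool_rot: [-3.104, -0.47, -0.019]
contact_force: [0.7, 0.5, 1.5]
opening: 0.0856
grip_force: 0.0
```

arm_command(
  increments=[
    {"slide":[0.04,0.11,0],"spin":0,"gripper":1},
    {"slide":[0.04,0.11,0],"spin":0,"gripper":1},
    {"slide":[0.04,0.11,0],"spin":0,"gripper":1},
    {"slide":[0.04,0.11,0],"spin":0,"gripper":1},
    {"slide":[0.04,0.11,0],"spin":0,"gripper":1},
  ],
)

```text
t: 6.02
tool_pos: [0.599, 0.1651, 0.3402]
tool_rot: [-3.106, -0.465, 0.002]
contact_force: [-0.8, 0.0, 0.2]
opening: 0.0856
grip_force: 0.0
```

Run:
```python
from h import *
o=status.get_obs(); W=cam("wrist"); S=cam("scene"); print(o["t"],o["q"],o["tool_pos"],o["tool_rot"])
cv2.imwrite("pics/w4.png",W["frame"][:,:,::-1]);np.savez("w4",p=o["tool_pos"],r=o["tool_rot"])
cv2.imwrite("pics/scene4.png",S["frame"][:,:,::-1])
# brass blocks in the scene and wrist views
for win,z in (((395,180,440,202),.132),((405,205,435,225),.072)):
    b=blob(S["frame"],(10,120,60),(26,255,255),win);print("scene",b,plane(ray(S,*b[0]),z))
hsv=cv2.cvtColor(W["frame"],cv2.COLOR_RGB2HSV)
```

```text
6.0167 [1.49049827e-01 2.55875451e-02 1.58047865e+00 4.24129469e-04
 1.53650769e+00 1.42235313e+00] [0.5989815  0.16506574 0.34021342] [-3.10648615e+00 -4.65493908e-01  1.54131731e-03]
scene (array([424.81308411, 195.29906542]), [417, 191, 17, 10], 107) [0.57306663 0.1357726  0.132     ]
scene (array([421.07228916, 213.45783133]), [414, 210, 15, 8], 83) [0.5753586 0.1360423 0.072    ]
```

View pics/w4.png

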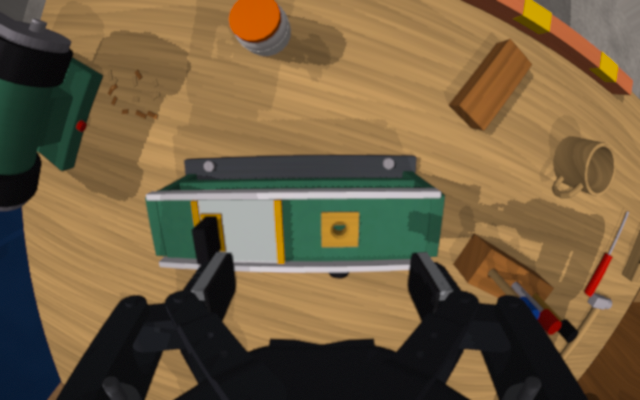

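The view shows the upper bushing open at (340,230), the guard at its stop on the left, and the stand with the red knob at (550,321).

Run:
```python
from h import *
o=status.get_obs(); W=cam("wrist"); S=cam("scene"); D=cam("side"); pose=(o["tool_pos"],o["tool_rot"]); print(pose)
bw=blob(W["frame"],(12,120,60),(28,255,255),(310,205,370,255)); bs=blob(S["frame"],(10,120,60),(26,255,255),(395,180,440,202))
rw=ray(W,*bw[0],pose);rs=ray(S,*bs[0]);print(bw,plane(rw,.132),"tri",tri(rw,rs))
bd=blob(D["frame"],(10,150,60),(28,255,255),(360,130,392,160));print("side",bd,plane(ray(D,*bd[0]),.132),tri(rs,rw,ray(D,*bd[0])))
# dark bore inside
g=cv2.cvtColor(W["frame"],cv2.COLOR_RGB2GRAY)[215:247,324:357];m=(g<95).astype(np.uint8)
n,l,st,c=cv2.connectedComponentsWithStats(m);
for i in range(1,n):
    if st[i,4]>15: print("bore",c[i]+[324,215],st[i],plane(ray(W,*(c[i]+[324,215]),pose),.132))
# knob tops in the wrist view
for nm,lo,hi in (("red",(0,170,60),(7,255,255)),("blue",(105,150,40),(125,255,255))):
    b=blob(W["frame"],lo,hi,(500,270,578,345));print(nm,b,tri(ray(W,*b[0],pose),ray(S,*blob(S["frame"],*(((0,150,60),(8,255,255),(298,160,322,185)) if nm=="red" else ((108,120,40),(125,255,255),(320,165,342,190))))[0])))
```

```text
(array([0.59801302, 0.16668034, 0.34043081]), array([-3.10570237e+00, -4.69780825e-01,  1.27300231e-03]))
(array([341.28221344, 228.87747036]), [323, 211, 38, 36], 1265) [0.56684903 0.13720784 0.132     ] tri (array([0.56537666, 0.13685353, 0.12700203]), [np.float64(0.6), np.float64(0.6)])
side (array([384.38461538, 137.11538462]), [378, 135, 14, 5], 26) [0.53803088 0.19597224 0.132     ] (array([0.5761853 , 0.14012069, 0.15529118]), [np.float64(18.6), np.float64(1.6), np.float64(17.7)])
bore [339.98425197 228.68503937] [ 10   8  14  12 127] [0.56666946 0.13847728 0.132     ]
red (array([550.22625698, 322.13687151]), [540, 309, 23, 26], 358) (array([ 0.52599563, -0.17492853,  0.15614422]), [np.float64(1.9), np.float64(1.9)])
blue (array([531.33557047, 307.52348993]), [521, 297, 19, 23], 149) (array([ 0.54300917, -0.11414994,  0.16606642]), [np.float64(3.6), np.float64(3.6)])
```

arm_command(
  increments=[
    {"slide":[-0.16,0.285,0],"spin":-56,"gripper":1},
    {"slide":[-0.16,0.285,0],"spin":-56,"gripper":1},
    {"slide":[-0.16,0.285,0],"spin":-56,"gripper":1},
    {"slide":[-0.16,0.285,0],"spin":-56,"gripper":1},
    {"slide":[-0.16,0.285,0],"spin":-56,"gripper":1},
    {"slide":[-0.16,0.285,0],"spin":-56,"gripper":1},
    {"slide":[-0.16,0.285,0],"spin":-56,"gripper":1},
    {"slide":[-0.16,0.285,0],"spin":-56,"gripper":1},
  ],
)

```text
t: 6.93
tool_pos: [0.5328, -0.1374, 0.3412]
tool_rot: [2.56, 1.82, 0.001]
contact_force: [1.1, 0.3, -0.6]
opening: 0.0857
grip_force: 0.0
```

arm_command(
  increments=[
    {"slide":[0,0,0],"spin":-6,"gripper":1},
    {"slide":[0,0,0],"spin":-6,"gripper":1},
    {"slide":[0,0,0],"spin":-6,"gripper":1},
  ],
)

```text
t: 7.18
tool_pos: [0.5334, -0.1362, 0.341]
tool_rot: [-2.471, -1.94, -0.001]
contact_force: [0.2, 0.6, -0.2]
opening: 0.085
grip_force: 0.0
```

Run:
```python
from h import *
o=status.get_obs(); W=cam("wrist"); S=cam("scene"); D=cam("side"); pose=(o["tool_pos"],o["tool_rot"]); Rm=R.from_rotvec(o["tool_rot"]).as_matrix();print(o["t"],pose,Rm.round(3))
cv2.imwrite("pics/w5.png",W["frame"][:,:,::-1])
A={"red":((0,150,60),(8,255,255),(150,60,490,330)),"blue":((105,130,40),(125,255,255),(150,60,490,330))}
for k,(lo,hi,w) in A.items():
    b=blob(W["frame"],lo,hi,w);print(k,b,plane(ray(W,*b[0],pose),.165))
```

```text
7.1833 (array([ 0.53343931, -0.13621802,  0.34099374]), array([-2.47074442e+00, -1.94009644e+00, -7.13624617e-04])) [[ 0.237  0.971  0.   ]
 [ 0.971 -0.237  0.   ]
 [ 0.     0.    -1.   ]]
red (array([321.84382567, 240.6440678 ]), [308, 223, 28, 36], 826) [ 0.52541774 -0.17132061  0.165     ]
blue (array([318.32630098, 175.01969058]), [305, 159, 28, 32], 711) [ 0.53628973 -0.11437339  0.165     ]
```

View pics/w5.png

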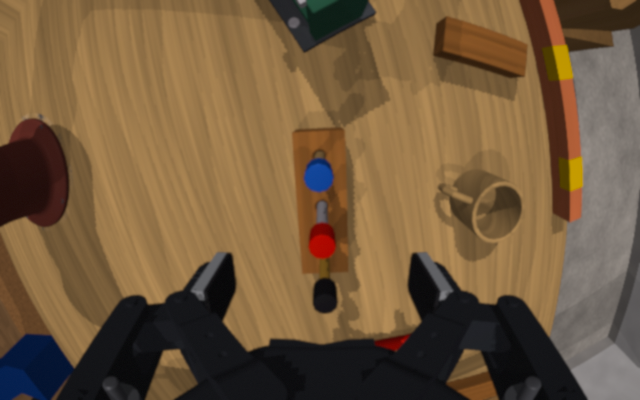

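The red knob is at (322,241), with blue at (318,175) and black at (325,295). The fingers straddle the row crosswise, so they are clear of both spares.

arm_command(
  increments=[
    {"slide":[-0.0375,0.001,0],"spin":0,"gripper":1},
    {"slide":[-0.0375,0.001,0.03],"spin":0,"gripper":1},
    {"slide":[-0.0375,0.001,0.06],"spin":0,"gripper":1},
    {"slide":[-0.0375,0.001,0.09],"spin":0,"gripper":1},
    {"slide":[-0.0375,0.001,0.115],"spin":0,"gripper":1},
    {"slide":[-0.0375,0.001,0.131],"spin":0,"gripper":1},
    {"slide":[-0.0375,0.001,0.131],"spin":0,"gripper":1},
    {"slide":[-0.0375,0.001,0.131],"spin":0,"gripper":1},
  ],
)

```text
t: 8.0
tool_pos: [0.5255, -0.1724, 0.2092]
tool_rot: [-2.466, -1.943, 0.001]
contact_force: [0.3, 0.0, 0.5]
opening: 0.0853
grip_force: 0.0
```

arm_command(
  increments=[
    {"slide":[0,0,0],"spin":0,"gripper":-1},
    {"slide":[0,0,0],"spin":0,"gripper":-1},
    {"slide":[0,0,0],"spin":0,"gripper":-1},
    {"slide":[0,0,0],"spin":0,"gripper":-1},
    {"slide":[0,0,0],"spin":0,"gripper":-1},
    {"slide":[0,0,0],"spin":0,"gripper":-1},
    {"slide":[0,0,0],"spin":0,"gripper":-1},
  ],
  newtons=60,
)

```text
t: 8.58
tool_pos: [0.5259, -0.1737, 0.211]
tool_rot: [2.468, 1.942, 0.0]
contact_force: [-1.0, 0.4, 5.4]
opening: 0.0226
grip_force: 58.6
```

arm_command(
  increments=[
    {"slide":[0,0,-0.005],"spin":0,"gripper":-1},
    {"slide":[0,0,-0.02],"spin":0,"gripper":-1},
    {"slide":[0,0,-0.04],"spin":0,"gripper":-1},
    {"slide":[0,0,-0.065],"spin":0,"gripper":-1},
    {"slide":[0,0,-0.095],"spin":0,"gripper":-1},
    {"slide":[0,0,-0.13],"spin":0,"gripper":-1},
    {"slide":[0,0,-0.16],"spin":0,"gripper":-1},
    {"slide":[0,0,-0.16],"spin":0,"gripper":-1},
  ],
)

```text
t: 9.25
tool_pos: [0.5273, -0.1743, 0.378]
tool_rot: [2.46, 1.936, 0.009]
contact_force: [0.0, -0.1, -0.2]
opening: 0.0227
grip_force: 59.5
```

arm_command(
  increments=[
    {"slide":[0.02,-0.002,0],"spin":0,"gripper":-1},
    {"slide":[0.055,-0.006,0],"spin":0,"gripper":-1},
    {"slide":[0.09,-0.01,0],"spin":0,"gripper":-1},
    {"slide":[0.125,-0.014,0],"spin":0,"gripper":-1},
    {"slide":[0.16,-0.018,0],"spin":0,"gripper":-1},
    {"slide":[0.19,-0.021,0],"spin":0,"gripper":-1},
    {"slide":[0.21,-0.0235,0],"spin":0,"gripper":-1},
    {"slide":[0.21,-0.0235,0],"spin":0,"gripper":-1},
  ],
)

```text
t: 9.92
tool_pos: [0.5519, 0.0396, 0.3683]
tool_rot: [-2.462, -1.947, 0.001]
contact_force: [0.3, -0.8, -1.7]
opening: 0.0226
grip_force: 59.4
```

arm_command(
  increments=[
    {"slide":[0.02,-0.002,0],"spin":0,"gripper":-1},
    {"slide":[0.045,-0.005,0],"spin":0,"gripper":-1},
    {"slide":[0.07,-0.008,0],"spin":0,"gripper":-1},
    {"slide":[0.09,-0.0095,0],"spin":0,"gripper":-1},
    {"slide":[0.102,-0.0105,0],"spin":0,"gripper":-1},
    {"slide":[0.102,-0.0105,0],"spin":0,"gripper":-1},
    {"slide":[0.102,-0.0105,0],"spin":0,"gripper":-1},
    {"slide":[0.102,-0.0105,0],"spin":0,"gripper":-1},
  ],
)

```text
t: 10.58
tool_pos: [0.5659, 0.1367, 0.3694]
tool_rot: [2.47, 1.942, -0.002]
contact_force: [0.3, 0.1, -1.9]
opening: 0.0228
grip_force: 59.4
```

Run:
```python
from h import *
L=[status.get_obs() for _ in range(3)]
o=L[0]; W=cam("wrist"); S=cam("scene"); D=cam("side"); print(o["t"],o["tool_pos"],o["tool_rot"],R.from_rotvec(o["tool_rot"]).as_matrix().round(4)); 
for n,d in (("w",W),("s",S),("d",D)): cv2.imwrite(f"pics/{n}6.png",d["frame"][:,:,::-1])
np.savez("w6",p=o["tool_pos"],r=o["tool_rot"])
a=cv2.resize(W["frame"][60:340,180:460],(480,480)); b=cv2.resize(S["frame"][135:225,380:440],(320,480)); 
b2=cv2.resize(D["frame"][85:180,345:385+20],(280,480)); 
cv2.imwrite("pics/c6.png",np.hstack([a,b])[:,:,::-1])
```

```text
10.5833 [0.56592369 0.13667106 0.36944685] [ 2.46961171e+00  1.94155866e+00 -1.63893366e-03] [[ 2.360e-01  9.717e-01 -7.000e-04]
 [ 9.717e-01 -2.360e-01 -8.000e-04]
 [-9.000e-04 -5.000e-04 -1.000e+00]]
```

View pics/c6.png

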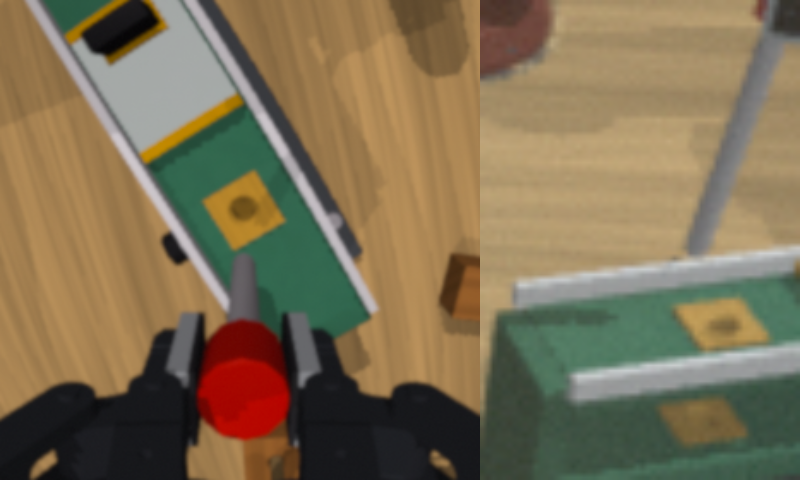

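The wrist crop shows the bore at about (323,181) px and the rod tip at about (323,211), both in the same column. The scene crop shows the tip at about (421,182) px, above the bushing at (426,196).

```bash
cat >> h.py <<'E'
def proj(d,P,pose=None):
    if "mount" in d:
        T=np.eye(4);T[:3,:3]=R.from_rotvec(pose[1]).as_matrix();T[:3,3]=pose[0]
        c=(np.linalg.inv(T@d["mount"])@np.append(P,1))[:3]
        x,y,z=c[0],-c[1],-c[2];q=np.hypot(x,y);k=d["f"]*np.arctan2(q,z)/q
    else:
        c=(d["view"]@np.append(P,1))[:3];x,y,z=c[0],-c[1],-c[2];k=d["f"]/z
    return np.array([d["cx"]+k*x,d["cy"]+k*y])
E
python3 - <<'E'
from h import *
W,S,D=cam("wrist"),cam("scene"),cam("side");o=status.get_obs();pose=(o["tool_pos"],o["tool_rot"])
p=pose[0];zt=R.from_rotvec(pose[1]).as_matrix()[:,2]
for s in (.2,.15,.1): print("rod pt",s,[np.round(proj(d,p+zt*s,pose),1).tolist() for d in (W,S,D)])
print("bush",[np.round(proj(d,[.568,.137,.132],pose),1).tolist() for d in (W,S,D)])
# rod in the wrist: grey pixels per row
hsv=cv2.cvtColor(W["frame"],cv2.COLOR_RGB2HSV).astype(int)
for v in range(202,246,4): 
    r=hsv[v,295:350];u=np.where((r[:,1]<75))[0]+295; print(v,u.min() if len(u) else 0,u.max() if len(u) else 0,len(u),hsv[v,323].tolist())
h=cv2.cvtColor(S["frame"],cv2.COLOR_RGB2HSV).astype(int)
for v in range(142,186,3):
    r=h[v,412:440];u=np.where(r[:,1]<70)[0]+412;print("S",v,u.tolist())
h=cv2.cvtColor(D["frame"],cv2.COLOR_RGB2HSV).astype(int)
t=np.round(proj(D,p+zt*.2,pose)).astype(int)
for v in range(t[1]-42,t[1]+8,3):
    r=h[v,t[0]-14:t[0]+15];u=np.where(r[:,1]<70)[0]+t[0]-14;print("D",v,u.tolist())
E
```

```text
rod pt 0.2 [[321.3, 193.2], [427.6, 181.9], [381.9, 138.1]]
rod pt 0.15 [[321.2, 210.8], [431.3, 165.4], [383.4, 123.5]]
rod pt 0.1 [[321.1, 237.4], [435.2, 147.8], [384.9, 108.2]]
bush [[323.3, 183.0], [425.0, 194.2], [381.3, 149.1]]
202 295 295 1 [27, 120, 121]
206 295 318 4 [75, 119, 101]
210 295 327 17 [158, 11, 96]
214 295 328 23 [156, 13, 97]
218 295 328 26 [156, 13, 97]
222 298 329 26 [158, 11, 97]
226 301 329 27 [156, 13, 97]
230 303 330 28 [156, 13, 97]
234 306 330 25 [156, 13, 96]
238 308 330 23 [156, 13, 95]
242 311 349 23 [156, 13, 95]
S 142 [432, 433, 434, 435, 436, 437, 438, 439]
S 145 [431, 432, 433, 434, 435, 436]
S 148 [430, 431, 432, 433, 434, 435]
S 151 [429, 430, 431, 432, 433]
S 154 [428, 429, 430, 431, 432]
S 157 [427, 428, 429, 430, 431]
S 160 [426, 427, 428, 429, 430]
S 163 [425, 426, 427, 428, 429]
S 166 [424, 425, 426, 427, 428]
S 169 [423, 424, 425, 426, 427]
S 172 [422, 423, 424, 425, 426]
S 175 [420, 421, 422, 423, 424, 425]
S 178 [419, 420, 421, 422, 423]
S 181 [419, 420, 421, 422, 434, 435, 436, 437, 438, 439]
S 184 [412, 413, 414, 415, 416, 417, 418, 4
[... 465 characters left out ...]
382, 383, 384, 385, 386, 387, 389, 393, 396]
D 123 [379, 380, 381, 382, 383, 384, 385, 386, 387, 388, 389, 390, 392, 393]
D 126 [379, 380, 381, 382, 383, 384, 385, 386, 395, 396]
D 129 [377, 378, 379, 380, 381, 382, 383, 384, 385, 386, 387, 388, 389, 390, 391, 392, 393, 394, 395, 396]
D 132 [375, 376, 377, 378, 379, 380, 381, 382, 383, 384, 385, 386, 387, 388, 389, 390, 391, 392, 393, 394, 395, 396]
D 135 [374, 375, 376, 377, 378, 379, 380, 384, 385, 386, 387, 388, 389, 390, 391, 392, 393, 394, 395, 396]
D 138 [371, 372, 373, 374, 375, 376, 377, 378, 379, 380, 381, 396]
D 141 [369, 370, 371, 372, 373, 374, 377, 378, 379, 385, 392, 393, 394]
D 144 [368, 369, 370, 371, 372, 378, 379, 395, 396]
```

```bash
cat > tilt.py <<'E'
from h import *
from scipy.optimize import least_squares
def runc(row,pred,lo,hi):
    """centre of the low-saturation run nearest pred"""
    u=np.where(row<70)[0]; g=[x for x in np.split(u,np.where(np.diff(u)>1)[0]+1) if lo<=len(x)<=hi]
    return min((x.mean() for x in g),key=lambda c:abs(c-pred),default=None)
def sat(d): return cv2.cvtColor(d["frame"],cv2.COLOR_RGB2HSV)[:,:,1].astype(int)
def tilt(smax=.125):
    """rod tilt (rad) about the tool axes: a toward tool x, b toward tool y, from rows of scene and side"""
    o=status.get_obs();W,S,D=cam("wrist"),cam("scene"),cam("side");p,r=o["tool_pos"],o["tool_rot"];M=R.from_rotvec(r).as_matrix()
    pt=lambda x,s:p+M@np.array([np.sin(x[0])*s,np.sin(x[1])*s,.054+np.cos(x[0])*s])
    x=np.zeros(4)
    for it in range(4):
        obs=[]
        for n,d in (("S",S),("D",D)):
            im=sat(d)
            for s in np.linspace(.03,smax,14):
                q=proj(d,pt(x,s));v=int(round(q[1]));dv=proj(d,pt(x,s+.01))-q
                c=runc(im[v,:],q[0]+(v-q[1])*dv[0]/dv[1],3,7)
                if c is not None and abs(c-q[0])<(10 if it==0 else 4): obs.append((n,c,v,s))
        def res(x):
            e=[]
            for n,c,v,s in obs:
                d=S if n=="S" else D;q=proj(d,pt(x,s));q2=proj(d,pt(x,s+.01));t=(v-q[1])/(q2[1]-q[1]);e.append(q[0]+t*(q2[0]-q[0])-c+x[2+(n=="D")])
            return np.array(e+[x[2]*.3,x[3]*.3])
        f=least_squares(res,x,loss="soft_l1");x=f.x
    tip=pt(x,.146)
    print("n",[sum(k[0]==n for k in obs) for n in "SD"],"tilt deg a,b",np.degrees(x[:2]).round(2),"px bias",x[2:].round(2),"rms",np.sqrt(np.mean(f.fun**2)).round(2),"tip",tip.round(4),"tcp",p.round(4),"wrist tip px",proj(W,tip,(p,r)).round(1))
    return x,tip,p,M
if __name__=="__main__": tilt()
E
python3 tilt.py
python3 - <<'E'
from h import *
o=status.get_obs();W,S=cam("wrist"),cam("scene");pose=(o["tool_pos"],o["tool_rot"])
print(tri(ray(W,322.5,209,pose),ray(S,420.5,182.5)))
E
```

```text
n [13, 6] tilt deg a,b [-6.76  3.19] px bias [-0.3 -0.1] rms 0.19 tip [0.5699 0.1185 0.171 ] tcp [0.566  0.1371 0.37  ] wrist tip px [330.2 211.6]
(array([0.5629525 , 0.12059753, 0.16462003]), [np.float64(0.3), np.float64(0.3)])
```

arm_command(
  increments=[
    {"slide":[0.009,0.0015,0],"spin":0,"gripper":-1},
    {"slide":[0.018,0.003,0],"spin":0,"gripper":-1},
    {"slide":[0.018,0.003,0.008],"spin":0,"gripper":-1},
    {"slide":[0.018,0.003,0.016],"spin":0,"gripper":-1},
    {"slide":[0.018,0.003,0.022],"spin":0,"gripper":-1},
    {"slide":[0.018,0.003,0.022],"spin":0,"gripper":-1},
    {"slide":[0.018,0.003,0.022],"spin":0,"gripper":-1},
  ],
)

```text
t: 11.72
tool_pos: [0.5727, 0.1544, 0.3465]
tool_rot: [-2.468, -1.942, 0.003]
contact_force: [-0.5, 0.1, -1.3]
opening: 0.0224
grip_force: 59.4
```

```bash
cat > tip.py <<'E'
from h import *
def look():
    o=status.get_obs();W,S=cam("wrist"),cam("scene");pose=(o["tool_pos"],o["tool_rot"])
    out={}
    for n,d,win,up in (("W",W,(290,150,360,232),True),("S",S,(408,165,445,206),False)):
        x0,y0,x1,y1=win;h=cv2.cvtColor(d["frame"][y0:y1,x0:x1],cv2.COLOR_RGB2HSV)
        br=cv2.inRange(h,np.array((10,110,50)),np.array((28,255,255)));gr=cv2.inRange(h,np.array((0,0,40)),np.array((179,60,175)))
        k=[]
        for m in (br,gr):
            nn,l,s,c=cv2.connectedComponentsWithStats(m)
            k.append([(np.round(c[i]+[x0,y0],1).tolist(),(s[i,:4]+[x0,y0,0,0]).tolist(),int(s[i,4])) for i in range(1,nn) if s[i,4]>10])
        out[n]=k
        print(n,"brass",k[0],"grey",k[1])
        cv2.imwrite(f"pics/tip{n}.png",d["frame"][:,:,::-1])
    print(o["t"],pose[0],o["contact_force"])
    return out,W,S,pose
if __name__=="__main__":
    out,W,S,pose=look()
    for n,d,win in (("W",W,(298,150,348,216)),("S",S,(410,176,442,206))):
        g=cv2.cvtColor(d["frame"],cv2.COLOR_RGB2HSV)
        print(n)
        for v in range(win[1],win[3],3 if n=="W" else 2):
            print(v,"".join("G" if (s<60 and 40<l<175) else "w" if s<60 and l>=175 else "k" if l<=60 else "B" if 10<=hh<=28 and s>150 and l>110 else "b" if 10<=hh<=30 and s>90 else "." for hh,s,l in g[v,win[0]:win[2]].astype(int)))
E
python3 tip.py
```

```text
W brass [([295.4, 153.2], [290, 150, 17, 11], 96), ([356.6, 154.8], [352, 150, 8, 15], 68), ([319.4, 204.0], [295, 183, 50, 46], 1137)] grey [([343.4, 177.3], [326, 150, 34, 57], 148), ([349.9, 165.8], [335, 150, 25, 43], 487), ([321.9, 221.2], [313, 208, 18, 24], 296), ([291.4, 228.8], [290, 225, 5, 7], 23)]
S brass [([442.0, 187.1], [439, 184, 6, 8], 25), ([424.7, 195.5], [417, 192, 17, 9], 105)] grey [([427.2, 181.4], [408, 165, 33, 27], 243), ([430.4, 203.6], [408, 201, 37, 5], 111)]
11.7167 [0.57270321 0.15438461 0.34654695] [-0.50860975  0.14615082 -1.31370946]
W
150 BBBBBBBBb...................GGwwwwwwwGGGGGGGGGGGGG
153 BBBb..........................GGwwwwwwGGGGGGGGGGGG
156 ................................GGwwwwwwGGGGGGGGGG
159 ..................................GGwwwwwwGGGGGGGG
162 ...................................GGGwwwwwwGGGGGG
165 .....................................GGGwwwwwGGGGG
168 .......................................GGGwwwwGGGG
171 .........................................GGGwwwwGG
174 ..........................................GGGGwwwG
177 .........................
[... 542 characters left out ...]
bbbbbbbbbbbBBBBBBBBBBBBBBBBb.....
210 ..bBBBBBBBBBBBBBBbbGGGGGGGGG.bBBBBBBBBBBBBBBBB....
213 ....bBBBBBBBBBBBBb.GGGGGGGGGG.bBBBBBBBBBBBBBBBB...
S
176 bbbbbbbbbbbbbbbbbb.GGGGGGbbbbbbb
178 bbbbbbbbbbbbbbbbbb.GGGGGbbbbbbbb
180 bbbbbbbbbbbbbbbbb.GGGGGbbb......
182 bbbbbbbbbbb......GGGGGwwwwwwwwww
184 wwwwwwwwwwwwwwwGGGGGGGGGGGGGGbBb
186 GGGGGGGGGGGGGGGGGGGGGGGGGGGGGbBB
188 GGGGGGGGGGGGGGGGGGGG..........Gb
190 ..............GGGGG.............
192 .......bbbbbbbbbbbbb............
194 ......Gbbbbbbbbbbbbbb...........
196 .........bbbbbbbbbbbbbb.........
198 ..........bbbbbbbbbbbbbb........
200 ............bb..GGGGGGwwwwwwwwww
202 ...GGGGwwwwwwwwwwwwwGGGGGGGGGGGG
204 wwwwGGGGGGGGGGGGGGGGGGGGGGGGGGGG
```

```bash
python3 - <<'E'
from h import *
o=status.get_obs();W,S=cam("wrist"),cam("scene");pose=(o["tool_pos"],o["tool_rot"]);print(o["tool_pos"])
t=tri(ray(W,322,214,pose),ray(S,425.8,189.4));b=tri(ray(W,320,206,pose),ray(S,425.1,195.5));print("tip",t,"bush",b)
d=t[0]-b[0];print("tip-bush",d.round(4),"tool axes",(R.from_rotvec(o["tool_rot"]).as_matrix().T@d).round(4))
E
python3 tilt.py
```

```text
[0.57312573 0.15437845 0.34797198]
tip (array([0.56932282, 0.13550462, 0.14869334]), [np.float64(0.4), np.float64(0.4)]) bush (array([0.56781816, 0.13732702, 0.12801642]), [np.float64(0.7), np.float64(0.7)])
tip-bush [ 0.0015 -0.0018  0.0207] tool axes [-0.0014  0.0019 -0.0207]
n [12, 5] tilt deg a,b [-6.54  0.33] px bias [-0.3   0.05] rms 0.28 tip [0.5703 0.138  0.1494] tcp [0.5733 0.1544 0.3485] wrist tip px [322.3 211. ]
```

arm_command(
  increments=[
    {"slide":[0.0015,-0.0018,0.003],"spin":0,"gripper":-1},
    {"slide":[0.0015,-0.0018,0.007],"spin":0,"gripper":-1},
    {"slide":[0.0015,-0.0018,0.011],"spin":0,"gripper":-1},
    {"slide":[0.0015,-0.0018,0.015],"spin":0,"gripper":-1},
    {"slide":[0.0015,-0.0018,0.018],"spin":0,"gripper":-1},
    {"slide":[0.0015,-0.0018,0.018],"spin":0,"gripper":-1},
  ],
)

```text
t: 12.57
tool_pos: [0.5713, 0.1563, 0.3285]
tool_rot: [-2.468, -1.942, 0.003]
contact_force: [-0.6, -0.6, -1.9]
opening: 0.0225
grip_force: 59.4
```

arm_command(
  increments=[
    {"slide":[0,0,0.002],"spin":0,"gripper":-1},
    {"slide":[0,0,0.004],"spin":0,"gripper":-1},
    {"slide":[0,0,0.004],"spin":0,"gripper":-1},
  ],
)

```text
t: 12.82
tool_pos: [0.5716, 0.1562, 0.3256]
tool_rot: [-2.469, -1.943, 0.001]
contact_force: [-1.9, -1.2, -1.8]
opening: 0.0225
grip_force: 59.5
```

```bash
python3 tip.py; python3 tilt.py
```

```text
W brass [([299.0, 155.3], [290, 150, 25, 16], 187), ([356.7, 154.5], [352, 150, 8, 14], 63), ([321.0, 211.6], [294, 190, 54, 42], 1127)] grey [([292.1, 151.1], [290, 150, 7, 4], 18), ([347.9, 169.0], [325, 150, 35, 58], 704), ([321.6, 221.0], [315, 209, 15, 23], 278)]
S brass [([441.8, 186.9], [439, 184, 6, 8], 26), ([424.2, 195.9], [417, 192, 17, 9], 73)] grey [([427.8, 182.6], [408, 165, 34, 32], 270), ([430.7, 203.6], [408, 200, 37, 6], 109)]
12.8167 [0.57157295 0.15622159 0.32556083] [-1.94388502 -1.2039989  -1.78899254]
W
150 bBBBBBBBBBBBBBBBbb.........GGGwwwwwGGGGGGGGGGGGGGG
153 BBBBBBBBBBBBb................GGwwwwwwwGGGGGGGGGGGG
156 BBBBBBBb......................GGGwwwwwwGGGGGGGGGGG
159 BBb.............................GGGwwwwwwGGGGGGGGG
162 ..................................GGGwwwwwwGGGGGGG
165 ....................................GGwwwwwwwGGGGG
168 ......................................GGwwwwwwGGGG
171 .......................................GGGwwwwwGGG
174 .........................................GGGGwwwwG
177 ...........................................GGGGwww
180 .............
[... 650 characters left out ...]
bbbbbbbbbbbbbbbbbbb.GGGGGbbbbb.
178 bbbbbbbb.bbbbbbbbbb.GGGGG.bbbbbb
180 bbbbbbbbbbbbbbbbbbbGGGGG...b....
182 bbbbbbbbbbbbb...wwGGGGGGwwwwwwww
184 wwwwwwwwwwwwwwwwGGGGGGGGGGGGGbBb
186 GGGGGGGGGGGGGGGGGGGGGGGGGGGGGbBB
188 GGGGGGGGGGGGGGGGGGGGG.........Gb
190 ...............GGGGGG...........
192 .......bbbbbbbbGGGGG............
194 .......bbbbbbbGGGG.bb...........
196 .......G.bbbb.GGGGbbbbb.........
198 .........Gbbbbbbbbbbbbbb........
200 ............bb...GGGGGwwwwwwwwww
202 ...GGGGwwwwwwwwwwwwwGGGGGGGGGGGG
204 wwwwwGGGGGGGGGGGGGGGGGGGGGGGGGGG
n [11, 1] tilt deg a,b [ -5.08 -20.6 ] px bias [-0.11 -0.  ] rms 0.17 tip [0.5185 0.1557 0.1263] tcp [0.5716 0.1563 0.3257] wrist tip px [265.7 206.8]
```

arm_command(
  increments=[
    {"slide":[0,0,0.002],"spin":0,"gripper":-1},
    {"slide":[0,0,0.004],"spin":0,"gripper":-1},
    {"slide":[0,0,0.006],"spin":0,"gripper":-1},
    {"slide":[0,0,0.006],"spin":0,"gripper":-1},
  ],
)

```text
t: 13.4
tool_pos: [0.5716, 0.1562, 0.3195]
tool_rot: [2.469, 1.943, -0.001]
contact_force: [-1.5, -0.9, -0.9]
opening: 0.0227
grip_force: 59.6
```

arm_command(
  increments=[
    {"slide":[0,0,0],"spin":0,"gripper":-1},
    {"slide":[-0.002,0,0],"spin":0,"gripper":-1},
    {"slide":[-0.004,0,0],"spin":0,"gripper":-1},
    {"slide":[-0.006,0,0],"spin":0,"gripper":-1},
    {"slide":[-0.008,0,0],"spin":0,"gripper":-1},
    {"slide":[-0.008,0,0],"spin":0,"gripper":-1},
  ],
  newtons=30,
)

```text
t: 13.9
tool_pos: [0.5699, 0.1491, 0.3203]
tool_rot: [-2.468, -1.942, -0.004]
contact_force: [0.3, 3.9, -1.2]
opening: 0.0224
grip_force: 59.4
```

```bash
sed -i 's/^if __name__=="__main__": tilt()/if __name__=="__main__":\n    import sys; tilt(float(sys.argv[1]) if len(sys.argv)>1 else .125)/' tilt.py; python3 tilt.py .115
python3 - <<'E'
from h import *
o=status.get_obs();print(o["t"],o["tool_pos"],o["contact_force"],o["wrist_torque"],o["grip_force"])
S=cam("scene");g=cv2.cvtColor(S["frame"],cv2.COLOR_RGB2HSV)
for v in range(160,200,3): print(v,"".join("G" if s<60 and l<175 else "w" if s<60 else "r" if hh<8 and s>140 else "b" if 10<=hh<=30 else "." for hh,s,l in g[v,408:446].astype(int)))
E
```

```text
n [9, 6] tilt deg a,b [-4.36 -0.05] px bias [-0.6  -0.34] rms 0.38 tip [0.5674 0.1388 0.1207] tcp [0.5699 0.1491 0.3203] wrist tip px [321.2 205. ]
14.05 [0.56995656 0.14904955 0.32025909] [-0.69970558  2.85228369 -0.94618054] [ 1.04394096 -0.01089634  0.00145979] 59.450692534446716
160 bbbbbbbbbbbbbbbbbbbbbbbbbbGGGGGGGGGGbb
163 bbbbbbbbbbbbbbbbbbbbbbbbbbGGGGGbbbbbbb
166 bbbbbbbbbbbbbbbbbbbbbbbbbGGGGGbbbbbbbb
169 bbbbbbbbbbbbbbbbbbbbbbbbGGGGGbbbbbbbbb
172 bbbbbbbbbbbbbbbbbbbbbbbGGGGGbbbbbbbbbb
175 bbbbbbbbbbbbbbbbbbbbbbGGGGGbbbbbbbbbbb
178 bbbbbbbbbbbbbbbbbbbbbGGGGGbbbbbbbbbbbb
181 bbbbbbbbbbbbbbbbbbbbGGGGGbwwwwwwwwwwww
184 bbwwwwwwwwwwwwwwwwGGGGGGGGGGGGGbbbwwww
187 GGGGGGGGGGGGGGGGGGGGGGGGG.......bbbbbw
190 G...............GGGGG..............bbb
193 ........bbbbbbbbGGGGbbb.............Gb
196 ..........bbbbbGGGGbbbbbb.............
199 ............bbbbbbbbbbbbbGG.GGGGGwwwww
```

arm_command(
  increments=[
    {"slide":[-0.002,0,0],"spin":0,"gripper":-1},
    {"slide":[-0.004,0,0],"spin":0,"gripper":-1},
    {"slide":[-0.006,0,0],"spin":0,"gripper":-1},
    {"slide":[-0.008,0,0],"spin":0,"gripper":-1},
    {"slide":[-0.01,0.0005,0],"spin":0,"gripper":-1},
    {"slide":[-0.0105,0.0005,0],"spin":0,"gripper":-1},
    {"slide":[-0.0105,0.0005,0],"spin":0,"gripper":-1},
  ],
  newtons=30,
)

```text
t: 14.68
tool_pos: [0.5678, 0.1384, 0.3202]
tool_rot: [-2.468, -1.942, -0.001]
contact_force: [-0.3, 5.4, 2.2]
opening: 0.0228
grip_force: 59.7
```

```bash
python3 tilt.py .115; python3 tilt.py .11;python3 tilt.py .12
```

```text
n [10, 7] tilt deg a,b [-0.94  0.69] px bias [-0.07  0.13] rms 0.23 tip [0.569  0.1359 0.1203] tcp [0.5678 0.1384 0.3202] wrist tip px [323.3 195.7]
n [10, 7] tilt deg a,b [-1.27  1.29] px bias [ 0.03 -0.15] rms 0.23 tip [0.5703 0.1348 0.1203] tcp [0.5678 0.1385 0.3203] wrist tip px [325.  196.6]
n [9, 7] tilt deg a,b [-1.64  1.12] px bias [ 0.08 -0.25] rms 0.32 tip [0.5696 0.134  0.1203] tcp [0.5678 0.1385 0.3202] wrist tip px [324.5 197.6]
```

arm_command(
  increments=[
    {"slide":[-0.0015,0,0],"spin":0,"gripper":-1},
    {"slide":[-0.002,0,0.006],"spin":0,"gripper":-1},
    {"slide":[-0.002,0,0.012],"spin":0,"gripper":-1},
    {"slide":[-0.002,0,0.018],"spin":0,"gripper":-1},
    {"slide":[-0.002,0,0.024],"spin":0,"gripper":-1},
    {"slide":[-0.002,0,0.03],"spin":0,"gripper":-1},
    {"slide":[-0.002,0,0.036],"spin":0,"gripper":-1},
    {"slide":[-0.002,0,0.036],"spin":0,"gripper":-1},
  ],
)

```text
t: 15.8
tool_pos: [0.567, 0.1363, 0.2817]
tool_rot: [-2.468, -1.942, 0.002]
contact_force: [0.4, 5.1, -4.8]
opening: 0.0227
grip_force: 59.1
```

```bash
python3 tilt.py .085; python3 -c "
from h import *
o=status.get_obs();print(o['contact_force'],o['wrist_torque'],o['grip_force'])"
```

```text
n [7, 10] tilt deg a,b [-1.2   1.77] px bias [0.48 0.25] rms 0.33 tip [0.5703 0.1323 0.0818] tcp [0.567  0.1363 0.2817] wrist tip px [326.3 196.4]
[ 0.1103518   4.20496839 -4.38357105] [ 1.23769206 -0.21015047 -0.06449905] 59.00529742240906
```

arm_command(
  increments=[
    {"slide":[0.0005,0,0.003],"spin":0,"gripper":-1},
    {"slide":[0.001,0,0.006],"spin":0,"gripper":-1},
    {"slide":[0.001,0,0.009],"spin":0,"gripper":-1},
    {"slide":[0.001,0,0.012],"spin":0,"gripper":-1},
    {"slide":[0.001,0,0.014],"spin":0,"gripper":-1},
    {"slide":[0.001,0,0.014],"spin":0,"gripper":-1},
  ],
)

```text
t: 16.45
tool_pos: [0.5675, 0.1372, 0.2694]
tool_rot: [2.469, 1.943, -0.001]
contact_force: [-0.8, 3.6, -2.1]
opening: 0.0226
grip_force: 59.5
```

arm_command(
  increments=[
    {"slide":[0,0,0.003],"spin":0,"gripper":-1},
    {"slide":[0,0,0.006],"spin":0,"gripper":-1},
    {"slide":[0,0,0.009],"spin":0,"gripper":-1},
    {"slide":[0,0,0.009],"spin":0,"gripper":-1},
  ],
)

```text
t: 16.78
tool_pos: [0.5675, 0.1371, 0.2599]
tool_rot: [2.469, 1.943, -0.001]
contact_force: [1.6, 2.7, -2.8]
opening: 0.0224
grip_force: 59.4
```

arm_command(
  increments=[
    {"slide":[0,0,0.005],"spin":0,"gripper":-1},
    {"slide":[0,0,0.01],"spin":0,"gripper":-1},
    {"slide":[0,0,0.015],"spin":0,"gripper":-1},
    {"slide":[0,0,0.02],"spin":0,"gripper":-1},
    {"slide":[0,0,0.024],"spin":0,"gripper":-1},
    {"slide":[0,0,0.026],"spin":0,"gripper":-1},
    {"slide":[0,0,0.026],"spin":0,"gripper":-1},
    {"slide":[0,0,0.026],"spin":0,"gripper":-1},
  ],
)

```text
t: 17.45
tool_pos: [0.5674, 0.1372, 0.234]
tool_rot: [-2.469, -1.943, 0.001]
contact_force: [0.1, 2.4, -4.1]
opening: 0.0227
grip_force: 59.1
```

Run:
```python
from h import *
o=status.get_obs();W,S,D=cam("wrist"),cam("scene"),cam("side");print(o["t"],o["tool_pos"],o["contact_force"],o["wrist_torque"])
p=o["tool_pos"]-[0,0,.2]
for n,d,pad in (("S",S,12),("D",D,14)):
    t=proj(d,p);h=cv2.cvtColor(d["frame"],cv2.COLOR_RGB2HSV).astype(int);u=int(round(t[0]));v=int(round(t[1]));print(n,"tip pred",t.round(1),"shaft",proj(d,p+[0,0,.05]).round(1),"plate",proj(d,[p[0],p[1],.012]).round(1))
    if n=="S":
      for r in range(v-28,v+12,1): print(r,"".join("G" if s<70 and l>70 else "k" if s<90 and l<=70 else "b" if 10<=hh<=30 else "." for hh,s,l in h[r,u-pad:u+pad]),h[r,u].tolist())
# red visible above/below the fingers in the scene, guard edge, spares
b=blob(S["frame"],(0,150,60),(8,255,255),(405,140,450,190));print("red",b,"pred top,bottom",proj(S,p+[0,0,.162]),proj(S,p+[0,0,.13]))
for nm,a in (("blue",((108,120,40),(125,255,255),(320,165,342,190))),("black",((0,0,0),(179,255,60),(280,158,300,180)))): print(nm,blob(S["frame"],*a))
# moments: handle in the scene
print("guard yellow",blob(S["frame"],(18,180,120),(28,255,255),(425,170,500,200)))
```

```text
17.45 [0.56737502 0.13719058 0.23400667] [ 0.11710414  2.37906865 -4.08781381] [ 0.69431556 -0.02965259  0.00369446]
S tip pred [418.8 222.1] shaft [421.9 208.2] plate [417.5 228. ]
194 .G.......GbbbbbbGGGGGbbb [19, 133, 150]
195 .....G...GGbbbbbGGGGGbbb [20, 131, 140]
196 ..G....G..GbbbbbGGGGbbbb [20, 133, 125]
197 ...........Gbbbbbbbbbbbb [27, 92, 125]
198 .GG.........Gbbbbbbbbbbb [42, 63, 105]
199 ..G.G........bbbbbbbbbbb [70, 75, 112]
200 .G............bbbbGGGGGG [75, 99, 119]
201 ............GGGGGGGGGGGG [73, 68, 136]
202 ...GGGGGGGGGGGGGGGGGGGGG [100, 7, 206]
203 GGGGGGGGGGGGGGGGGGGGGGGG [102, 7, 189]
204 GGGGGGGGGGGGGGGGGGGGGGGG [90, 3, 160]
205 GGGGGGGGGGGGGGGGGGGGGGGG [80, 5, 159]
206 GGGGGGGGGGGGGGGGGGGGGGGG [120, 3, 157]
207 GGGGGGGGGGGGGGGGGGGGG... [76, 26, 126]
208 GGGGGGGGGGGG.G..GG.....G [72, 74, 90]
209 GGGGGGG...GGG.GGGG.G..G. [66, 63, 85]
210 G.....GGG..bGGGGGbb.G... [21, 27, 95]
211 .GGG.GbbbbbbGGGGGbbbG..G [22, 26, 106]
212 GG.GGGGbbbbbGGGGGbbbbG.. [170, 7, 104]
213 GG.GG.GbbbbbGGGGbbbbbGG. [150, 2, 105]
214 .GG.GG.GbbbbGGGGbbbbbbGG [21, 53, 115]
215 GGGGGGGGGbbbb
[... 520 characters left out ...]
kkk [65, 23, 67]
228 GGGGkkkkkkkkkkkkkkkkkkkk [23, 15, 67]
229 kkkkkkkkkkkkkkkkkkkkkkkk [30, 4, 60]
230 kkkkkkkkkkkkkkkkkkkkkkkk [15, 16, 64]
231 kkkkkkkkkkkkkkkkkkkkkkkk [15, 8, 63]
232 kkkkkkkkkkkkkkkkkkkkkkkk [30, 8, 63]
233 kkkkkkkkkkkkkkkkkkkkkkkk [10, 13, 61]
D tip pred [378.5 175.1] shaft [379.8 162.1] plate [377.9 180.7]Traceback (most recent call last):
  File "<stdin>", line 9, in <module>
  File "h.py", line 25, in blob
    i=1+np.argmax(s[1:,4]);return c[i]+[x0,y0],(s[i,:4]+[x0,y0,0,0]).tolist(),int(s[i,4])
        ~~~~~~~~~^^^^^^^^^
    return _wrapfunc(a, 'argmax', axis=axis, out=out, **kwds)
    return bound(*args, **kwds)
ValueError: attempt to get argmax of an empty sequence
```

arm_command(
  increments=[
    {"slide":[0.0008,0,0.0005],"spin":0,"gripper":-1},
    {"slide":[0.0008,0,0.0005],"spin":0,"gripper":-1},
    {"slide":[0.0008,0,0.0005],"spin":0,"gripper":-1},
    {"slide":[0.0008,0,0.0005],"spin":0,"gripper":-1},
  ],
)

```text
t: 17.93
tool_pos: [0.5676, 0.138, 0.2344]
tool_rot: [-2.469, -1.943, 0.001]
contact_force: [-1.4, 1.2, -2.5]
opening: 0.0228
grip_force: 59.2
```

Run:
```python
from h import *
o=status.get_obs();W,S,D=cam("wrist"),cam("scene"),cam("side");print(o["t"],o["tool_pos"],o["contact_force"],o["wrist_torque"],np.abs(o["dq"]).max())
pose=(o["tool_pos"],o["tool_rot"])
w6=cv2.imread("pics/w6.png")[:,:,::-1];z=np.load("w6.npz")
print("red now",blob(W["frame"],(0,150,60),(8,255,255),(270,200,370,399)),"at carry",blob(w6,(0,150,60),(8,255,255),(270,200,370,399)))
# upper face far edge / top disc: predicted extents if the grip is 146 mm from the tip
M=R.from_rotvec(pose[1]).as_matrix()
for s,nm in ((.038,"top"),(.07,"bottom")):
    print(nm,[proj(W,pose[0]+M@np.array([x,0,s]),pose).round(1).tolist() for x in (-.012,0,.012)])
for nm,a in (("blue",((108,120,40),(125,255,255),(320,165,342,190))),("black",((0,0,0),(179,255,60),(280,158,300,180)))): print(nm,blob(S["frame"],*a))
g=blob(W["frame"],(18,180,120),(28,255,255),(150,0,400,160));print("guard yellow",g,plane(ray(W,*g[0],pose),.14))
hs=blob(S["frame"],(0,0,0),(179,255,50),(450,165,480,196));print("handle",hs,plane(ray(S,*hs[0]),.16))
```

```text
17.9333 [0.56764582 0.13797467 0.23436957] [-1.41054942  1.22507    -2.53453192] [ 0.41045361  0.33879229 -0.01140554] 0.0024033232471784394
red now (array([321.55369336, 280.62321539]), [295, 243, 55, 74], 3222) at carry (array([321.69960604, 282.40446487]), [294, 247, 56, 70], 3046)
top [[320.8, 318.5], [320.8, 296.3], [320.8, 271.6]]
bottom [[320.9, 280.9], [321.0, 260.8], [321.0, 239.3]]
blue (array([332.73333333, 171.93333333]), [330, 171, 6, 3], 15)
black (array([289.06451613, 169.58064516]), [286, 165, 7, 10], 31)
guard yellow (array([288.48947368, 142.16447368]), [252, 121, 67, 39], 760) [0.56410855 0.19749412 0.14      ]
handle (array([470.01515152, 181.85606061]), [465, 174, 12, 16], 132) [0.53958859 0.25248373 0.16      ]
```

Run:
```python
from h import *
S,D=cam("scene"),cam("side")
for im,l in ((S["frame"],"S now"),(cv2.imread("pics/scene0.png")[:,:,::-1],"S 0")): print(l,blob(im,(105,70,20),(130,255,255),(320,160,345,192)))
for im,l in ((D["frame"],"D now"),(cv2.imread("pics/side0.png")[:,:,::-1],"D 0")): print(l,blob(im,(105,70,20),(130,255,255),(305,165,335,192)),blob(im,(0,0,0),(179,255,60),(270,182,294,208)))
```

```text
S now (array([332.73809524, 175.83333333]), [329, 170, 8, 13], 84)
S 0 (array([330.79166667, 175.5       ]), [327, 169, 8, 14], 96)
D now (array([320.13186813, 176.94505495]), [317, 171, 8, 14], 91) (array([281.56565657, 195.95959596]), [278, 190, 8, 14], 99)
D 0 (array([318.48453608, 177.72164948]), [315, 171, 8, 14], 97) (array([281.53921569, 195.79411765]), [277, 189, 9, 15], 102)
```

```bash
python3 -c "
from station import order
print(order.finish_job())"
```

```text
the job is handed in; nothing more can be done
None
```

The guard is open against its stop, and the guide rod is held still by its knob, upright through both bushings. Its tip is about 34 mm above the bench, roughly midway between the lower bushing and the base plate. One thing is not as you left it: the blue-knobbed spare now leans about 4 mm at its knob, still in its hole, probably nudged when I lifted the guide rod.

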